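# Touch off a casting at three pads, then set the locating pin in its bore

### The arm

A 6-joint arm with a two-finger parallel gripper is mounted at the origin on a cart in front of the work surface, level with it; the furniture and walls round the work are solid. World frame = base frame: x ahead of the robot, y to its left, z up, the work surface at z = 0. Lengths are in m, angles in rad, forces in N, time in s.
With the tool pointing down it reaches from about 0.35 to 0.775 m from the base axis. Payload 7.3 kg.
Tool frame: the origin (TCP) lies on the centre line of the jaws, within the pads' length; the fingertips stand 17 mm ahead of it and the grasp point (between the pads) lies 2 mm behind it (robot.tip_extent is the distance from the TCP to the fingertips, in m); z points along the fingers, y is the line along which they close (so a half turn about z gives the same grasp; the last joint's range is limited). The gripper opens to 92 mm and grips with 3 to 60 N. Pads are 19 mm wide; open, the fingers measure 130 mm over their backs; the gripper's body (75 mm by 190 mm) begins 47 mm behind the grasp point.
Start: joints at [1.012, 0.342, 1.524, -0, 1.275, -0.146], TCP at [0.211, 0.481, 0.244] pointing down, gripper open.
Joint ranges: [-2.53, 2.53], [-0.77, 2.02], [0.04, 2.7], [-1, 4.14], [0.28, 2.66], [-3.11, 3.11]. Speed limits (rad/s): [2.57, 2.57, 3.14, 3.14, 3.14, 3.14].

### API

Orientations are given as [roll, pitch, yaw] about the fixed x, y, z axes, in that order (R = Rz(yaw) Ry(pitch) Rx(roll)).
In Python, from cell import robot gives the robot as it stands.
- The arm moves only by the tool step_arm, never from a script. Its argument "motion" is a list of rows, each a list of 2 entries, a list of its own where there are three numbers: the shift along the tool's x, y, z in units of 60 mm (1.0 is 60 mm), then the turn about the tool's z in rad. In form: [[[x, y, z], spin], ...]. A call has 1 to 10 rows; each row is the pose to reach, as a shift and turn from the pose commanded when the call began, along the tool's axes at that moment; what a row does not reach only later rows make up. A row lasts 1/8 s, in which the tool goes at most 62.5 mm and 10.7 degrees, less where a joint would pass 70% of its speed; a pose out of reach is approached as far as the arm can. A call with a gripper value outside its range is refused whole. "hand" is the closure in counts, from 0 (fully open) to 255 (shut), set as the call begins (left out, the last holds). The fingers move at their own pace and stop on an object; "squeeze" is the grip in N (left out, the last holds). Time passes only in rows, so rows that repeat a pose let the fingers close. It gives the time, the measured TCP pose, the force, the opening and the grip force at its end, in the units of the state.
- robot.observe(): the state, without advancing time (a new reading comes with each control period).
- robot.read_camera(name): name is "side" or "top" or "wrist"; returns a dict with "pixels" (480x640x3 uint8, red, green, blue), "intrinsics" (3x3 intrinsics, pixels), "xyz" and "rotation" of the camera in the world; the wrist camera has in their place "T_tool_cam" (4x4, takes a point from camera to tool coordinates, whose origin is the TCP and whose axes are the flange's). Camera axes: x right, y up, looking along -z (the intrinsics and any distortion apply to the point x, -y, -z); pixel columns grow to the right and rows downward; lengths in m; the calibration is good to about 2 mm. A picture is of the moment at which its call begins: read the wrist's pose just before it. There is no depth.
- robot.hand_in(): hands the job in; it is judged then, once.
The state is a dict: "time": time; "qpos": joint angles; "qvel": joint speeds; "joint_efforts": joint torques, N m; "tool_pos": TCP position; "tool_rot": TCP orientation; "contact_force": force on the tool from outside, world axes, zero at the start; "torque": the same for the moment, N m; "opening": finger opening in m; "grip_force": force on a finger pad.
Only numpy, scipy, OpenCV 4.12 (cv2) and the standard library are available. Lean on these libraries where they do the work, as an engineer would, in place of code of your own. Each camera call takes 0.05 s, during which the arm holds its last target. There are 200 camera calls.

### The job

Find out exactly where the bolted-down casting sits: take the locating pin out of its stand and, holding it upright, touch its shank gently and steadily (a few newtons, about half a second each) against the casting's three raised pads, first the pad on the long side farther from the end pad, then the other one on the long side, then the end pad. With the position found, set the pin upright and fully home in the casting's larger bore and let go of it; never press hard on a pad (20 N would mark it), and leave the jar, the tin and the yellow case where they stand.

Things in the scene. Friction and masses are not known exactly. Their poses are not given: they have to be found in the camera images.
- pin: Steel locating pin, 120 g, upright in the stand at the start. Shank 12 mm in diameter, 36 mm long (lowest 2 mm tapered to 9 mm), then a collar 26 mm in diameter, 4 mm thick, then a round dark grip 22 mm in diameter, 40 to 84 mm above the tip. Origin at the centre of the tip, z up along the pin; its yaw means nothing. Grip it from above, about 61 mm above the tip.
- pin_tip (a point): Centre of the pin's lower end (the same point as the pin's origin).
- pin_stand: Fixed light wooden block, 70 x 100 x 40 mm (x, y, z), origin at the centre of its underside, z up. The pin stands in its 14 mm hole at (0, +24) mm, the collar on the block's top, tip 4 mm above the bench. Its other hole (10 mm, at (0, -26) mm) is empty and too small for the pin.
- fixture_plate: Fixed dark steel plate on the bench, 150 x 200 x 12 mm (x, y, z), origin at the centre of its underside, z up. A grey metal casting is bolted rigidly on it. Its bolt holes are slack, so the casting really sits up to 6 mm off its drawn place along the plate's x and y and turned up to 0.05 rad about it; no listed pose shows how. The drawn_ points are marks on the plate, not on the casting.
- drawn_casting (a point): Drawn place of the casting's underside centre, 12 mm above the bench; axes as the plate's. Casting: 70 x 120 x 40 mm (x, y, z), flat top 52 mm above the bench; bolted lugs, 17 mm high, on the +x side and +y end only; two thin ribs, 3 mm proud, in the middle of the -x side. Pin and pads are rigid: force grows by some 10 N per mm of overtravel.
- drawn_pad_one (a point): Drawn centre of the face of pad one (touched first): on the long -x side, at (-39, +38) mm in the casting's frame, facing -x. Each pad is a flat steel rectangle 24 mm wide, 4 mm proud of the casting's side, from 24 to 46 mm above the bench. The real face is off with the casting.
- drawn_pad_two (a point): Drawn centre of the face of pad two (touched second): same long side, at (-39, -38) mm in the casting's frame, facing -x; otherwise like pad one.
- drawn_pad_three (a point): Drawn centre of the face of pad three, the end pad (touched last): on the -y end, at (0, -64) mm in the casting's frame, facing -y; otherwise like pad one.
- drawn_bore (a point): Drawn centre of the bore's mouth, on the casting's top at (8, -22) mm in its frame: 47 mm behind the plane of pads one and two, 42 mm from the face of pad three. Bore 13.5 mm in diameter, straight down through the casting, mouth chamfered 1.5 mm. With the collar on the casting's top the pin's tip is 16 mm above the bench. A 9.5 mm hole at (6, 36) mm does not take the pin.
- screw_jar: Clear jar of screws with a lid, 66 mm in diameter, 86 mm high, loose; origin at the centre of its base. A bystander. Other jars (up to 80 mm high) and thin offcuts (up to 20 mm) are fixed on the bench around the work; none stands on the plate.
- wax_tin: Flat round tin, 86 mm in diameter, 43 mm high, loose; origin at the centre of its base. A bystander.
- yellow_case: Small yellow case, 78 x 162 x 42 mm, loose; origin at the centre of its underside. A bystander.

How it is judged:
On the way, in this order (a step that is already met when the one before it is completed fails the run):
1. the pin touches the long-side pad farther from the end pad, with 1 to 15 N for 0.2 s (contact force between pin and pad_one between 1 and 15 N), for 0.2 s.
2. then the pin touches the other long-side pad, with 1 to 15 N for 0.2 s (contact force between pin and pad_two between 1 and 15 N), for 0.2 s.
3. then the pin touches the end pad, with 1 to 15 N for 0.2 s (contact force between pin and pad_three between 1 and 15 N), for 0.2 s.
At the end, for the whole second after the job is handed in: The pin stands in the casting's larger bore (tip within 16 mm in x and y of the nominal bore, where there is no other opening), its tip less than 20 mm above the bench (collar within 4 mm of the casting's top), tilted less than 0.12 rad, at rest and released (z of pin_tip in the frame of fixture_plate below 0.02 m and x of pin_tip in the frame of fixture_plate between -0.008 and 0.024 m and y of pin_tip in the frame of fixture_plate between -0.038 and -0.006 m and angle between pin's own z axis and vertical below 0.12 rad and linear speed of pin below 0.02 m/s and contact force between the fingers and pin below 0.1 N); the robot touches nothing.
It fails at once if the pin presses on a pad with more than 20 N (contact force between pin and pad_one above 20 N or contact force between pin and pad_two above 20 N or contact force between pin and pad_three above 20 N).
It fails at once if the jar, the tin or the yellow case is moved by more than 30 mm (distance of any of screw_jar, wax_tin, yellow_case from where it was at the start of the episode above 0.03 m).
It also fails if it takes over 72 s, if anything falls off the work surface, if the arm or the gripper's body presses on something with over 40 N, if the wrist force passes 120 N, or if a joint passes its speed limit or range.

## Working session

There is one attempt and no reset: what is moved stays moved. The work goes in short steps, Python scripts to look and compute and a tool call to move; the robot and the scene stay as the last step left them, time stands still between calls to the robot, and variables do not carry over. Pictures are saved under pics/ and viewed, at most 10 in all, crops included, and the job is handed in when it is done.

Besides the shell and the picture viewer there is one more tool, called after ">>>" in YAML: its name, and indented under it one key for each argument. step_arm: Moves the arm, as the interface text tells. Its arguments: {"type":"object","properties":{"motion":{"type":"array"},"hand":{"type":"number"},"squeeze":{"type":"number"}},"required":["motion"]}

```bash
mkdir -p pics; ls; python3 - <<'E'
from cell import robot
import cv2,numpy as np
s=robot.observe();print({k:np.round(v,3) for k,v in s.items()})
for n in("top","side"):
    c=robot.read_camera(n);cv2.imwrite(f"pics/{n}0.png",c["pixels"][:,:,::-1])
    print(n,c["intrinsics"],c["xyz"],c["rotation"],[k for k in c])
c=robot.read_camera("wrist");print(c["T_tool_cam"],c["intrinsics"])
E
```

```text
pics
{'time': np.float64(0.0), 'qpos': array([ 1.012,  0.343,  1.525, -0.   ,  1.275, -0.146]), 'qvel': array([ 0.001,  0.   , -0.   , -0.001, -0.001, -0.   ]), 'joint_efforts': array([-2.0000e-03, -4.3124e+01, -2.4422e+01,  7.2000e-02,  5.6000e-02,
       -0.0000e+00]), 'tool_pos': array([0.21 , 0.481, 0.243]), 'tool_rot': array([-3.14 , -0.   ,  2.729]), 'contact_force': array([-0.094,  0.263,  0.295]), 'torque': array([0.017, 0.037, 0.033]), 'grip_force': np.float64(0.0), 'opening': np.float64(0.092)}
top [[471.8611669    0.         319.6824155 ]
 [  0.         471.8611669  229.96876897]
 [  0.           0.           1.        ]] [0.37894977 0.08516653 1.14900165] [ 0.10415637  0.00936358 -1.54527468] ['pixels', 'intrinsics', 'xyz', 'rotation']
side [[530.11597071   0.         314.79649094]
 [  0.         530.11597071 243.38543189]
 [  0.           0.           1.        ]] [ 0.58903343 -0.93411102  0.65426284] [ 1.06158919 -0.01312171  0.10851147] ['pixels', 'intrinsics', 'xyz', 'rotation']
[[ 8.66071435e-05  9.63107857e-01  2.69115679e-01  7.11136399e-02]
 [ 9.99999987e-01 -4.73499538e-05 -1.52365815e-04 -3.67337412e-04]
 [-1.34002099e-04  2.69115689e-01 -9.63107849e-01 -1.41094898e-01]
 [ 0.00000000e+00  0.00000000e+00  0.00000000e+00  1.00000000e+00]] [[338.81762067   0.         318.5237347 ]
 [  0.         338.81762067 239.31048266]
 [  0.           0.           1.        ]]
```

View pics/top0.png

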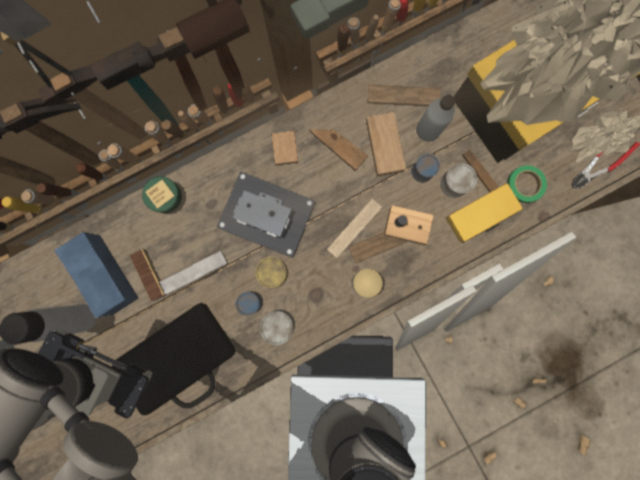

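View pics/side0.png

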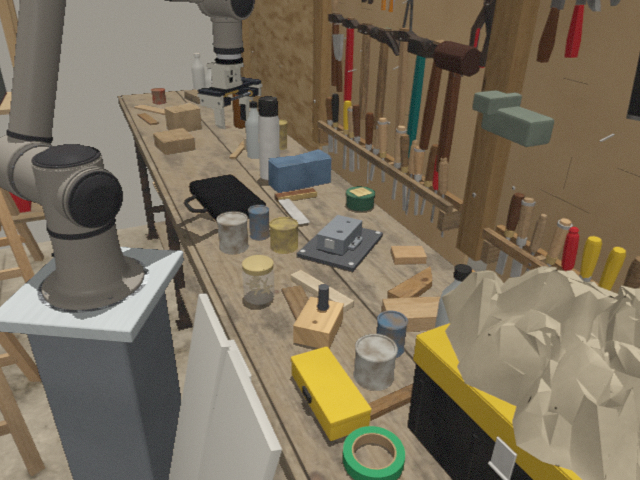

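The top view shows the plate centred near (266,213), the stand near (410,225) with the pin at about (401,222), the jar with the yellow lid at (368,283), the tin at (161,194) and the yellow case at (485,212). The side view agrees. Next I take an enlarged crop and project the points.

```bash
cat > h.py <<'E'
import numpy as np,cv2
from scipy.spatial.transform import Rotation as R
from cell import robot
def cam(name):
    s=robot.observe();c=robot.read_camera(name)
    if name=="wrist":
        T=np.eye(4);T[:3,:3]=R.from_euler('xyz',s["tool_rot"]).as_matrix();T[:3,3]=s["tool_pos"];T=T@c["T_tool_cam"]
        return c["pixels"],c["intrinsics"],T[:3,3],T[:3,:3]
    return c["pixels"],c["intrinsics"],np.array(c["xyz"]),R.from_euler('xyz',c["rotation"]).as_matrix()
def back(K,t,Rm,uv,z):
    uv=np.atleast_2d(np.asarray(uv,float));d=np.c_[(uv[:,0]-K[0,2])/K[0,0],-(uv[:,1]-K[1,2])/K[1,1],-np.ones(len(uv))]@Rm.T
    return t+d*((z-t[2])/d[:,2])[:,None]
def proj(K,t,Rm,P):
    p=(np.atleast_2d(P)-t)@Rm;return np.c_[K[0,0]*p[:,0]/-p[:,2]+K[0,2],K[1,1]*-p[:,1]/-p[:,2]+K[1,2]]
def move(target,yaw=None):
    "tool-axis shift in 60mm units and spin"
    s=robot.observe();M=R.from_euler('xyz',s["tool_rot"]).as_matrix()
    return (M.T@(np.array(target)-s["tool_pos"])/.06).round(3)
E
python3 - <<'E'
from h import *
px,K,t,M=cam("top")
cv2.imwrite("pics/top1.png",cv2.resize(px[160:270,210:440,::-1],None,fx=3.4,fy=3.4,interpolation=cv2.INTER_CUBIC))
f=lambda uv,z:print(back(K,t,M,uv,z).round(3).tolist())
f([(242,174),(312,203),(290,253),(220,223)],.012)
f([(401,222)],.088);f([(389,209),(433,213),(427,244),(386,235)],.04)
f([(368,283)],.086);f([(161,194),(485,212)],.042)
f([(272,271),(248,303),(277,327),(427,167),(461,179)],.08)
E
```

```text
[[0.631, 0.293, 0.012], [0.563, 0.119, 0.012], [0.44, 0.169, 0.012], [0.509, 0.342, 0.012]]
[[0.512, -0.085, 0.088]]
[[0.549, -0.065, 0.04], [0.542, -0.169, 0.04], [0.468, -0.155, 0.04], [0.486, -0.058, 0.04]]
[[0.373, -0.013, 0.086]]
[[0.571, 0.479, 0.042], [0.547, -0.291, 0.042]]
[[0.395, 0.203, 0.08], [0.322, 0.255, 0.08], [0.27, 0.188, 0.08], [0.642, -0.146, 0.08], [0.616, -0.224, 0.08]]
```

View pics/top1.png

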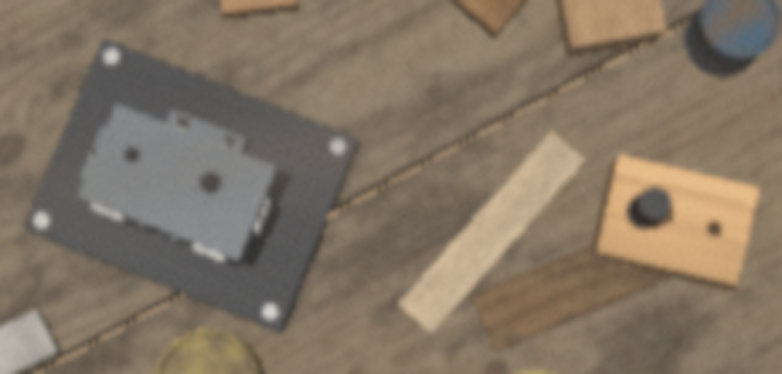

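The crop shows plate corners at (105,42), (357,147), (282,330) and (28,228). Pad one is at (105,210), pad two at (208,252) and the end pad at (262,215). The larger bore is at (210,182) and the pin top at (655,205).

```bash
cat >> h.py <<'E'
def fit2(model,pts):
    a=model-model.mean(0);b=pts-pts.mean(0);th=np.arctan2((a[:,0]*b[:,1]-a[:,1]*b[:,0]).sum(),(a*b).sum())
    r=R2(th);o=pts.mean(0)-r@model.mean(0);return th,o,np.linalg.norm(model@r.T+o-pts,axis=1)
def R2(th):return np.array([[np.cos(th),-np.sin(th)],[np.sin(th),np.cos(th)]])
E
python3 - <<'E'
from h import *
px,K,t,M=cam("top")
g=lambda uv,z:back(K,t,M,(np.array(uv)+.5)/3.4-.5+[210,160],z)[:,:2]
P=g([(105,42),(357,147),(282,330),(28,228)],.012)
print(fit2(np.array([[75,100],[75,-100],[-75,-100],[-75,100]])/1e3,P))
b=g([(210,182),(132,154)],.052);print("bores",b);
print(fit2(np.array([[8,-22],[6,36]])/1e3,b))
S=g([(620,154),(759,186),(737,287),(597,255)],.04);th,o,e=fit2(np.array([[35,50],[35,-50],[-35,-50],[-35,50]])/1e3,S);print(th,o,e)
print("hole",o+R2(th)@[0,.024], g([(655,202)],.084))
q=g([(714,229)],.04);print("smallhole",q,o+R2(th)@[0,-.026])
E
```

```text
(np.float64(-0.3605855923362004), array([0.53251509, 0.22965411]), array([0.00203232, 0.00499151, 0.00407987, 0.00381471]))
bores [[0.5301883  0.21271354]
 [0.5484329  0.26746355]]
(np.float64(-0.3561307878023255), array([0.53030928, 0.23596833]), array([0.0001623, 0.0001623]))
-0.2061515112190518 [ 0.51287736 -0.11232764] [0.00148291 0.00139471 0.00131538 0.00156673]
hole [ 0.51779003 -0.08883582] [[ 0.51950329 -0.08896406]]
smallhole [[ 0.50741326 -0.1371726 ]] [ 0.50755531 -0.13777712]
```

```bash
python3 - <<'E'
from h import *
print(move([.51,.235,.22]))
E
```

```text
[-6.215 -1.749  0.391]
```

>>> step_arm:
  motion:
    - [[-0.8,-0.22,0.05],-0.01]
    - [[-1.6,-0.44,0.1],-0.02]
    - [[-2.4,-0.66,0.15],-0.03]
    - [[-3.2,-0.88,0.2],-0.04]
    - [[-4.0,-1.1,0.25],-0.05]
    - [[-4.8,-1.32,0.3],-0.05]
    - [[-5.6,-1.55,0.35],-0.05]
    - [[-6.2,-1.75,0.39],-0.05]
    - [[-6.2,-1.75,0.39],-0.05]
    - [[-6.2,-1.75,0.39],-0.05]
  hand: 0
  squeeze: 50

```text
time: 1.5
tool_pos: [0.5087, 0.2358, 0.2201]
tool_rot: [-3.142, -0.001, 2.779]
contact_force: [-0.2, 0.1, 0.0]
opening: 0.0918
grip_force: 0.0
```

```bash
python3 - <<'E'
from h import *
px,K,t,M=cam("wrist");np.savez("w1.npz",px=px,K=K,t=t,M=M)
cv2.imwrite("pics/w1.png",px[:,:,::-1]);s=robot.observe();print(s["time"],s["tool_pos"],s["tool_rot"])
print(move([.518,-.089,.16]))
E
```

```text
1.55 [0.50845601 0.23617251 0.22030952] [ 3.14156758e+00 -5.72008264e-04  2.77951598e+00]
[-2.069 -5.012  1.004]
```

View pics/w1.png

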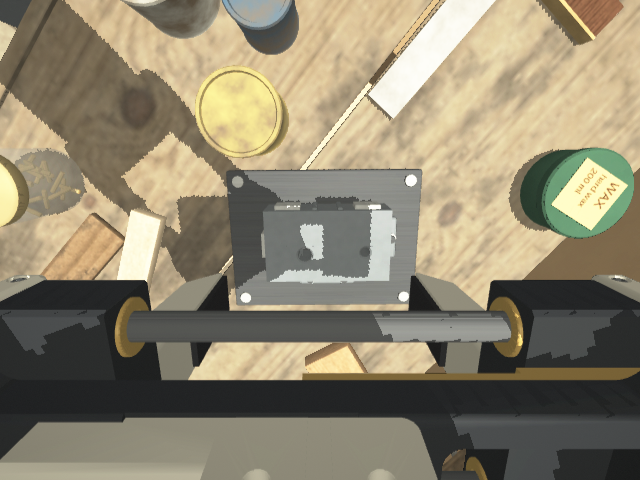

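The wrist view shows plate corners at about (229,171), (422,170), (413,304) and (236,305). The larger bore is at (305,254) and the small hole at (365,252). Pads on the long side are at (287,208) and (375,208), and the end pad is at (264,245).

```bash
python3 - <<'E'
from h import *
d=np.load("w1.npz");K,t,M=d["K"],d["t"],d["M"]
g=lambda uv,z:back(K,t,M,uv,z)[:,:2]
P=g([(229,171),(422,170),(413,304),(236,305)],.012)
print(P,fit2(np.array([[-75,-100],[-75,100],[75,100],[75,-100]])/1e3,P))
b=g([(305,254),(365,252)],.052);th,o,e=fit2(np.array([[8,-22],[6,36]])/1e3,b);print(b,th,o,e)
print("pads",[o+R2(th)@np.array(p)/1e3 for p in[(-39,38),(-39,-38),(0,-64)]])
E
```

```text
[[0.4337197  0.16680737]
 [0.50218736 0.34990647]
 [0.64195624 0.29898344]
 [0.5720646  0.11144481]] (np.float64(-0.36007904626408216), array([0.53748197, 0.23178552]), array([0.00274382, 0.00192224, 0.00095146, 0.0004963 ]))
[[0.53174869 0.21273707]
 [0.55027269 0.26718463]] -0.3624023527916809 [0.5319837  0.23589716] [0.00026104 0.00026104]
pads [array([0.50898866, 0.28525532]), array([0.48204502, 0.21419169]), array([0.50929432, 0.1760541 ])]
```

>>> step_arm:
  motion:
    - [[-0.35,-0.85,0],0]
    - [[-0.7,-1.7,0],0]
    - [[-1.05,-2.5,0],0]
    - [[-1.4,-3.35,0],0]
    - [[-1.75,-4.2,0.3],0]
    - [[-2.07,-5.0,0.7],0]
    - [[-2.07,-5.0,1.0],0]
    - [[-2.07,-5.0,1.0],0]
    - [[-2.07,-5.0,1.0],0]

```text
time: 2.68
tool_pos: [0.5193, -0.0879, 0.1612]
tool_rot: [3.141, 0.001, 2.781]
contact_force: [-0.6, 0.5, -0.1]
opening: 0.0917
grip_force: 0.0
```

```bash
python3 - <<'E'
from h import *
px,K,t,M=cam("wrist");np.savez("w2.npz",px=px,K=K,t=t,M=M)
cv2.imwrite("pics/w2.png",px[:,:,::-1]);print(proj(K,t,M,[[.518,-.089,.088],[.5195,-.089,.04]]))
E
```

```text
[[316.87459728 254.3073617 ]
 [317.79589104 237.25612758]]
```

View pics/w2.png

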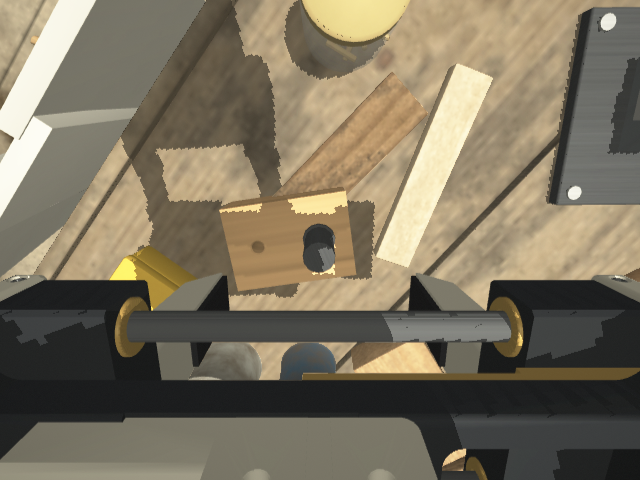

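The pin's top is at about (319,257) in the gripper view, right under the jaws. I convert that to a shift.

```bash
python3 - <<'E'
from h import *
d=np.load("w2.npz");p=back(d["K"],d["t"],d["M"],[(319,257)],.088)[0];print(p,move([p[0],p[1],.064]))
E
```

```text
[ 0.52026551 -0.0883433   0.088     ] [-1.200e-02 -1.000e-03  1.624e+00]
```

>>> step_arm:
  motion:
    - [[-0.012,0,0.5],0]
    - [[-0.012,0,1.0],0]
    - [[-0.012,0,1.4],0]
    - [[-0.012,0,1.62],0]
    - [[-0.012,0,1.62],0]
    - [[-0.012,0,1.62],0]

```text
time: 3.48
tool_pos: [0.5203, -0.0893, 0.0642]
tool_rot: [3.141, 0.002, 2.779]
contact_force: [-1.1, 0.3, 0.0]
opening: 0.0918
grip_force: 0.0
```

>>> step_arm:
  motion:
    - [[0,0,0],0]
    - [[0,0,0],0]
    - [[0,0,0],0]
    - [[0,0,0],0]
    - [[0,0,0],0]
    - [[0,0,0],0]
    - [[0,0,0],0]
    - [[0,0,0],0]
  hand: 255
  squeeze: 50

```text
time: 4.47
tool_pos: [0.5196, -0.0891, 0.0631]
tool_rot: [3.141, 0.0, 2.779]
contact_force: [0.2, 1.0, -0.2]
opening: 0.0206
grip_force: 50.0
```

>>> step_arm:
  motion:
    - [[0,0,-0.3],0]
    - [[0,0,-0.7],0]
    - [[0,0,-1.2],0]
    - [[0,0,-1.75],0]
    - [[0,0,-1.75],0]
    - [[0,0,-1.75],0]

```text
time: 5.22
tool_pos: [0.5189, -0.0891, 0.1671]
tool_rot: [-3.142, -0.002, 2.779]
contact_force: [0.2, -0.8, -1.6]
opening: 0.0205
grip_force: 50.0
```

```bash
python3 - <<'E'
from h import *
print(move([.494,.291,.168]),robot.observe()["contact_force"],robot.observe()["opening"])
E
```

```text
[ 2.636  5.776 -0.011] [ 0.21051561 -0.80432957 -1.57087972] 0.020467453082787992
```

>>> step_arm:
  motion:
    - [[0.33,0.72,0],0]
    - [[0.66,1.44,0],0]
    - [[0.99,2.16,0],0]
    - [[1.32,2.88,0],0]
    - [[1.65,3.6,0],0]
    - [[1.98,4.32,0],0]
    - [[2.31,5.04,0],0]
    - [[2.64,5.78,0],0]
    - [[2.64,5.78,0],0]
    - [[2.64,5.78,0],0]

```text
time: 6.48
tool_pos: [0.4938, 0.2906, 0.1666]
tool_rot: [-3.139, -0.002, 2.779]
contact_force: [-0.9, -0.4, -1.3]
opening: 0.0207
grip_force: 50.0
```

>>> step_arm:
  motion:
    - [[0,0,0.4],0]
    - [[0,0,0.8],0]
    - [[0,0,1.2],0]
    - [[0,0,1.42],0]
    - [[0,0,1.42],0]
    - [[0,0,1.42],0]

```text
time: 7.22
tool_pos: [0.4952, 0.291, 0.0837]
tool_rot: [3.141, 0.001, 2.778]
contact_force: [0.5, -0.8, -1.5]
opening: 0.0207
grip_force: 50.0
```

```bash
cat >> h.py <<'E'
def st(o=(.532,.2359),th=-.36):
    s=robot.observe();p=s["tool_pos"]
    print("t",round(s["time"],2),"tcp",p.round(4),"rot",s["tool_rot"].round(3),"F plate",(R2(th).T@s["contact_force"][:2]).round(2),"Fz",round(s["contact_force"][2],2),"in casting est",((R2(th).T@(p[:2]-o))*1e3).round(2))
E
python3 - <<'E'
from h import *
st()
px,K,t,M=cam("wrist");np.savez("w3.npz",px=px,K=K,t=t,M=M)
cv2.imwrite("pics/w3.png",px[:,:,::-1])
E
```

```text
t 7.22 tcp [0.4952 0.291  0.0837] rot [3.141e+00 1.000e-03 2.778e+00] F plate [ 0.7  -0.59] Fz -1.46 in casting est [-53.89  38.63]
```

View pics/w3.png

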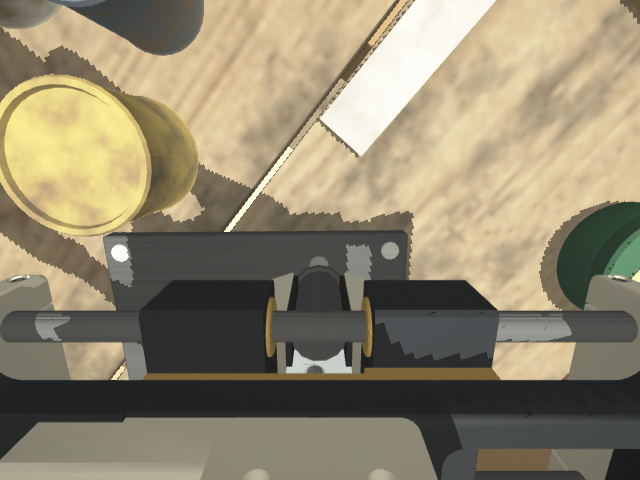

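The view shows the pin held between the fingers near (320,320), in front of pad one. Readings are noisy, so I average several of them.

```bash
cat >> h.py <<'E'
def avg(n=6,o=(.532,.2359),th=-.36):
    L=[]
    for _ in range(n):
        s=robot.observe();L.append(np.r_[s["tool_pos"],s["contact_force"],s["torque"],s["tool_rot"]%(2*np.pi)]);robot.read_camera("wrist")
    L=np.array(L);m=L.mean(0)
    print("t",round(s["time"],2),"tcp",m[:3].round(5),"sd",L[:,:2].std(0).round(5),"Fp",(R2(th).T@m[3:5]).round(2),"Fz",m[5].round(2),"T",(R2(th).T@m[6:8]).round(2),"rot",m[9:].round(4),"cast",((R2(th).T@(m[:2]-o))*1e3).round(2))
E
python3 -c "
from h import *
avg(8)"
```

```text
t 7.62 tcp [0.49489 0.29128 0.08363] sd [2.e-04 4.e-05] Fp [-0.38  0.04] Fz -1.42 T [0.01 0.01] rot [3.1407e+00 9.0000e-04 2.7788e+00] cast [-54.24  38.76]
```

>>> step_arm:
  motion:
    - [[-0.04,0,0],0]
    - [[-0.08,0,0],0]
    - [[-0.08,0,0],0]

```text
time: 8.05
tool_pos: [0.4993, 0.2893, 0.0829]
tool_rot: [3.141, 0.0, 2.779]
contact_force: [-0.8, -0.9, -1.6]
opening: 0.0207
grip_force: 50.0
```

```bash
python3 -c "
from h import *
avg(5)"
```

```text
t 8.25 tcp [0.49909 0.28939 0.08288] sd [1.2e-04 4.0e-05] Fp [-0.44 -0.39] Fz -1.51 T [ 0.01 -0.02] rot [3.1416 5.0265 2.7787] cast [-49.65  38.47]
```

>>> step_arm:
  motion:
    - [[-0.017,0,0],0]
    - [[-0.017,0,0],0]

```text
time: 8.55
tool_pos: [0.5001, 0.2891, 0.083]
tool_rot: [3.141, 0.0, 2.779]
contact_force: [-0.6, 0.9, -0.7]
opening: 0.0205
grip_force: 50.0
```

>>> step_arm:
  motion:
    - [[-0.017,0,0],0]
    - [[-0.017,0,0],0]

```text
time: 8.8
tool_pos: [0.501, 0.2887, 0.0829]
tool_rot: [3.141, 0.0, 2.779]
contact_force: [-0.1, 0.2, -1.6]
opening: 0.0207
grip_force: 50.0
```

>>> step_arm:
  motion:
    - [[-0.017,0,0],0]
    - [[-0.017,0,0],0]

```text
time: 9.05
tool_pos: [0.502, 0.2884, 0.0829]
tool_rot: [3.141, 0.0, 2.779]
contact_force: [-0.6, 0.9, -1.5]
opening: 0.0205
grip_force: 50.0
```

>>> step_arm:
  motion:
    - [[-0.017,0,0],0]
    - [[-0.017,0,0],0]

```text
time: 9.3
tool_pos: [0.5029, 0.288, 0.0829]
tool_rot: [3.141, 0.0, 2.779]
contact_force: [-0.3, -0.9, -1.0]
opening: 0.0208
grip_force: 50.0
```

>>> step_arm:
  motion:
    - [[-0.012,0,0],0]
    - [[-0.012,0,0],0]

```text
time: 9.55
tool_pos: [0.5031, 0.2879, 0.0829]
tool_rot: [-3.141, -0.001, 2.779]
contact_force: [-2.2, 1.6, 0.4]
opening: 0.0204
grip_force: 50.0
```

>>> step_arm:
  motion:
    - [[-0.004,0,0],0]
    - [[-0.004,0,0],0]
    - [[-0.004,0,0],0]

```text
time: 9.93
tool_pos: [0.5033, 0.2878, 0.0829]
tool_rot: [-3.141, -0.001, 2.779]
contact_force: [-3.7, 2.7, 1.5]
opening: 0.0206
grip_force: 50.0
```

```bash
python3 -c "
from h import *
avg(8)"
```

```text
t 10.28 tcp [0.50329 0.28782 0.0829 ] sd [1.e-05 1.e-05] Fp [-5.46  0.53] Fz 1.2 T [0.13 1.06] rot [3.1417 6.2823 2.7788] cast [-45.16  38.47]
```

>>> step_arm:
  motion:
    - [[0.15,0,0],0]
    - [[0.15,-0.5,0],0]
    - [[0.15,-1.0,0],0]
    - [[0.15,-1.267,0],0]
    - [[0.1,-1.267,0],0]
    - [[0.045,-1.267,0],0]
    - [[0.045,-1.267,0],0]
    - [[0.045,-1.267,0],0]

```text
time: 11.32
tool_pos: [0.4744, 0.218, 0.0828]
tool_rot: [3.141, 0.0, 2.779]
contact_force: [0.0, -0.3, -1.3]
opening: 0.0204
grip_force: 50.0
```

>>> step_arm:
  motion:
    - [[-0.015,0,0],0]
    - [[-0.015,0,0],0]

```text
time: 11.58
tool_pos: [0.4751, 0.2173, 0.0829]
tool_rot: [3.141, 0.0, 2.779]
contact_force: [0.0, -0.7, -2.0]
opening: 0.0205
grip_force: 50.0
```

>>> step_arm:
  motion:
    - [[-0.015,0,0],0]
    - [[-0.015,0,0],0]

```text
time: 11.82
tool_pos: [0.476, 0.2169, 0.083]
tool_rot: [3.141, 0.0, 2.779]
contact_force: [-0.4, -0.1, -2.3]
opening: 0.0204
grip_force: 50.0
```

>>> step_arm:
  motion:
    - [[-0.013,0,0],0]
    - [[-0.013,0,0],0]

```text
time: 12.08
tool_pos: [0.4767, 0.2166, 0.0829]
tool_rot: [3.142, -0.0, 2.779]
contact_force: [0.4, 0.2, -1.5]
opening: 0.0204
grip_force: 50.0
```

>>> step_arm:
  motion:
    - [[-0.013,0,0],0]
    - [[-0.013,0,0],0]

```text
time: 12.32
tool_pos: [0.4769, 0.2165, 0.0829]
tool_rot: [-3.141, -0.001, 2.779]
contact_force: [-2.3, 2.5, 1.6]
opening: 0.0205
grip_force: 50.0
```

>>> step_arm:
  motion:
    - [[-0.003,0,0],0]
    - [[-0.003,0,0],0]
    - [[-0.003,0,0],0]

```text
time: 12.7
tool_pos: [0.477, 0.2164, 0.0829]
tool_rot: [-3.141, -0.001, 2.779]
contact_force: [-4.0, 2.3, 2.3]
opening: 0.0207
grip_force: 50.0
```

```bash
python3 -c "
from h import *
avg(8)"
```

```text
t 13.05 tcp [0.47701 0.21646 0.08289] sd [1.e-05 1.e-05] Fp [-5.05  0.62] Fz 1.78 T [0.19 1.06] rot [3.1418 6.2821 2.7788] cast [-44.62 -37.56]
```

>>> step_arm:
  motion:
    - [[0.2,0,0],0]
    - [[0.2,-0.4,0],0]
    - [[0.2,-0.75,0],0]
    - [[-0.2,-0.75,0],0]
    - [[-0.75,-0.75,0],0]
    - [[-0.75,-0.7,0],0]
    - [[-0.75,-0.62,0],0]
    - [[-0.75,-0.62,0],0]
    - [[-0.75,-0.62,0],0]

```text
time: 14.22
tool_pos: [0.5058, 0.1659, 0.0829]
tool_rot: [-3.141, -0.0, 2.78]
contact_force: [0.7, -0.5, -0.7]
opening: 0.0205
grip_force: 50.0
```

```bash
python3 -c "
from h import *
avg(4,th=-.353)"
```

```text
t 14.38 tcp [0.50602 0.16578 0.08296] sd [1.3e-04 9.0e-05] Fp [0.12 0.09] Fz -1.03 T [ 0.02 -0.01] rot [3.1416 4.7123 2.7794] cast [ -0.14 -74.78]
```

>>> step_arm:
  motion:
    - [[0,0.03,0],0]
    - [[0,0.03,0],0]

```text
time: 14.68
tool_pos: [0.5071, 0.1673, 0.0829]
tool_rot: [3.141, 0.0, 2.779]
contact_force: [0.2, 0.0, -1.8]
opening: 0.0205
grip_force: 50.0
```

>>> step_arm:
  motion:
    - [[0,0.015,0],0]
    - [[0,0.015,0],0]

```text
time: 14.92
tool_pos: [0.5074, 0.1681, 0.0829]
tool_rot: [3.142, -0.0, 2.779]
contact_force: [-0.2, -0.0, -1.6]
opening: 0.0205
grip_force: 50.0
```

>>> step_arm:
  motion:
    - [[0,0.015,0],0]
    - [[0,0.015,0],0]

```text
time: 15.18
tool_pos: [0.5077, 0.1689, 0.0829]
tool_rot: [3.141, 0.0, 2.779]
contact_force: [0.9, -0.2, -1.6]
opening: 0.0208
grip_force: 50.0
```

>>> step_arm:
  motion:
    - [[0,0.015,0],0]
    - [[0,0.015,0],0]

```text
time: 15.42
tool_pos: [0.5081, 0.1698, 0.0829]
tool_rot: [3.141, 0.0, 2.779]
contact_force: [0.5, -0.5, -0.5]
opening: 0.0207
grip_force: 50.0
```

>>> step_arm:
  motion:
    - [[0,0.013,0],0]
    - [[0,0.013,0],0]

```text
time: 15.68
tool_pos: [0.5082, 0.1702, 0.0829]
tool_rot: [-3.141, -0.0, 2.779]
contact_force: [-0.9, -2.2, -0.7]
opening: 0.0207
grip_force: 50.0
```

>>> step_arm:
  motion:
    - [[0,0.004,0],0]
    - [[0,0.004,0],0]
    - [[0,0.004,0],0]

```text
time: 16.05
tool_pos: [0.5082, 0.1704, 0.0829]
tool_rot: [-3.141, -0.0, 2.779]
contact_force: [-1.7, -5.0, 0.9]
opening: 0.0204
grip_force: 50.0
```

```bash
python3 -c "
from h import *
avg(8,th=-.353)"
```

```text
t 16.4 tcp [0.5082  0.17035 0.0829 ] sd [1.e-05 1.e-05] Fp [-0.03 -5.35] Fz 0.38 T [-1.09 -0.07] rot [3.1422 6.2829 2.7789] cast [  0.33 -69.74]
```

```bash
python3 - <<'E'
from h import *
c1,c2,c3=np.array([.50329,.28782]),np.array([.47701,.21646]),np.array([.5082,.17035])
v=(c1-c2)/np.linalg.norm(c1-c2);th=np.arctan2(-v[0],v[1]);r=R2(th)
x=(r.T@c2)[0]+.053-.00035;y=(r.T@c3)[1]+.048-.00035;b=r@[x,y];print(th,b)
print(move([b[0],b[1],.135]))
E
```

```text
-0.3528605008293297 [0.53165506 0.21249069]
[-0.116  0.795 -0.869]
```

>>> step_arm:
  motion:
    - [[0,-0.1,0],0]
    - [[0,-0.1,-0.4],0]
    - [[0,-0.1,-0.87],0]
    - [[-0.05,0.3,-0.87],0]
    - [[-0.116,0.7,-0.87],0]
    - [[-0.116,0.795,-0.87],0]
    - [[-0.116,0.795,-0.87],0]
    - [[-0.116,0.795,-0.87],0]

```text
time: 17.45
tool_pos: [0.5314, 0.2123, 0.135]
tool_rot: [-3.141, -0.001, 2.778]
contact_force: [-0.3, -0.7, -1.0]
opening: 0.0205
grip_force: 50.0
```

```bash
python3 -c "
from h import *
avg(6,th=-.353)
print(move([.53166,.21249,.115]))"
```

```text
t 17.7 tcp [0.5316  0.21234 0.13512] sd [1.5e-04 8.0e-05] Fp [-0.26 -0.01] Fz -1.46 T [ 0.01 -0.01] rot [3.1417 5.2358 2.7783] cast [  7.77 -22.25]
[ 0.002 -0.002  0.337]
```

>>> step_arm:
  motion:
    - [[0.002,0.001,0.2],0]
    - [[0.002,0.001,0.4],0]
    - [[0.002,0.001,0.45],0]
    - [[0.002,0.001,0.45],0]

```text
time: 18.25
tool_pos: [0.5315, 0.2129, 0.1076]
tool_rot: [-3.141, -0.001, 2.779]
contact_force: [0.2, 0.6, -1.0]
opening: 0.0207
grip_force: 50.0
```

>>> step_arm:
  motion:
    - [[0,0,0.05],0]
    - [[0,0,0.1],0]
    - [[0,0,0.15],0]
    - [[0,0,0.2],0]
    - [[0,0,0.2],0]

```text
time: 18.88
tool_pos: [0.5316, 0.2129, 0.0958]
tool_rot: [-3.141, -0.0, 2.779]
contact_force: [0.6, 0.4, -1.2]
opening: 0.0205
grip_force: 50.0
```

>>> step_arm:
  motion:
    - [[0,0,0.07],0]
    - [[0,0,0.14],0]
    - [[0,0,0.21],0]
    - [[0,0,0.27],0]
    - [[0,0,0.27],0]

```text
time: 19.5
tool_pos: [0.5315, 0.2129, 0.0795]
tool_rot: [-3.141, -0.001, 2.779]
contact_force: [-0.0, -0.2, -1.4]
opening: 0.0204
grip_force: 50.0
```

>>> step_arm:
  motion:
    - [[0,0,0.02],0]
    - [[0,0,0.035],0]
    - [[0,0,0.045],0]
    - [[0,0,0.045],0]

```text
time: 20.0
tool_pos: [0.5318, 0.2129, 0.0773]
tool_rot: [3.141, 0.0, 2.779]
contact_force: [0.7, 0.1, -1.9]
opening: 0.0205
grip_force: 50.0
```

>>> step_arm:
  motion:
    - [[0,0,0.01],0]
    - [[0,0,0.02],0]
    - [[0,0,0.02],0]

```text
time: 20.38
tool_pos: [0.5317, 0.2129, 0.076]
tool_rot: [3.142, -0.0, 2.779]
contact_force: [-0.2, -0.0, -1.2]
opening: 0.0204
grip_force: 50.0
```

>>> step_arm:
  motion:
    - [[0,0,0],0]
    - [[0,0,0],0]
    - [[0,0,0],0]
    - [[0,0,0],0]
    - [[0,0,0],0]
    - [[0,0,0],0]
    - [[0,0,0],0]
    - [[0,0,0],0]
  hand: 0

```text
time: 21.38
tool_pos: [0.5317, 0.2129, 0.076]
tool_rot: [3.142, 0.0, 2.779]
contact_force: [-1.3, 0.6, 1.4]
opening: 0.0911
grip_force: 0.0
```

>>> step_arm:
  motion:
    - [[0,0,-0.3],0]
    - [[0,0,-0.8],0]
    - [[0,0,-1.5],0]
    - [[0,0,-2.0],0]
    - [[0,0,-2.0],0]
    - [[0,0,-2.0],0]

```text
time: 22.12
tool_pos: [0.5312, 0.2128, 0.1951]
tool_rot: [-3.141, -0.001, 2.779]
contact_force: [-0.1, -0.0, -0.1]
opening: 0.0918
grip_force: 0.0
```

```bash
python3 - <<'E'
from h import *
px,K,t,M=cam("wrist");s=robot.observe();print(s["time"],s["tool_pos"],s["opening"])
print("expected collar/top px home",proj(K,t,M,[[.5317,.2125,.1],[.5317,.2125,.056]]))
side,K,t,M=cam("side");print(proj(K,t,M,[[.5317,.2125,.1],[.5317,.2125,.056]]))
a=cv2.resize(side[200:280,280:400,::-1],(400,267),interpolation=cv2.INTER_CUBIC)
b=cv2.resize(px[140:340,170:470,::-1],(400,267));cv2.imwrite("pics/end.png",np.hstack([a,b]))
E
```

```text
22.175 [0.53099855 0.21274396 0.19468365] 0.09188844584749387
expected collar/top px home [[319.07109783 247.02287213]
 [319.02714832 232.0817123 ]]
[[339.77522687 212.51825048]
 [339.12405305 228.78324567]]
```

View pics/end.png

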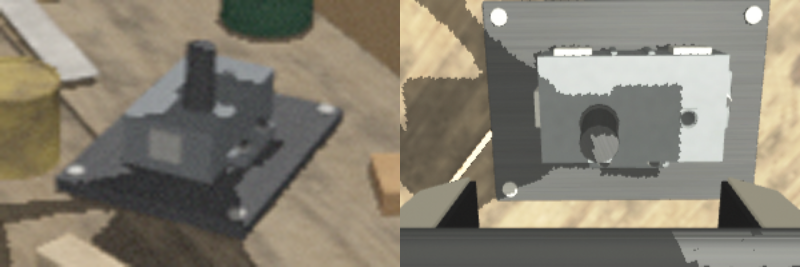

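The pin stands upright in the larger bore. Its top is at side pixel (340.6,212.6), and the predicted pixel for fully home is (339.8,212.5). The gripper is clear of everything.

```bash
python3 -c "
from cell import robot
print(robot.hand_in())"
```

```text
the job is handed in; nothing more can be done
None
```

I touched the three pads in order at about 5 N each, set the pin upright in the larger bore (the last camera check puts it fully home), released it, and handed the job in at about 22 s; the hand-in returned no verdict.

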